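# Clamp the post into its two-part wooden foot

### The job

Drop the long round post end-down into the socket between the two wooden foot halves lying in the bench clamp, and let it go. Then pump the clamp's trigger against its grip, opening fully between squeezes, until the jaw's spring pad presses on the far half and the halves have closed on the post; never push jaw or bar by hand, and do not crush the wood. Finish while holding the trigger squeezed with the pad pressed in about half-way or more, and leave the short post and the other things on the desk alone.

Things in the scene. Friction and masses are not known exactly. Their poses are not given: they have to be found in the camera images.
- clamp: Plywood board, 360 x 80 mm, fixed on the desk, with the black bar clamp on it, jaws, grip and trigger upward. Own x runs along the clamp towards the moving jaw, y across, z up. The whole clamp can slide 14 mm either way along x on its board (about 1 N); the other points ride with it. From its middle position: grip/trigger middle at x = 0, socket at 138.5 mm.
- clamp_socket (a point): Point on the clamp's bed at the foot of the post socket, 50 mm above the desk, 30.5 mm from the fixed jaw's face (jaw 90 mm tall). The open socket between the foot halves measures 21 to 24 mm along the clamp and 20 mm across; its middle is 2 to 5 mm nearer the grip than this point: aim for the middle between the two mating faces.
- grip_point (a point): Point on the outer face of the clamp's fixed grip, 118 mm above the desk. Grip and trigger are upright black handles, each 12 mm along and 24 mm across the clamp, tops 138 mm above the desk; the housing below them is 60 mm tall. At rest their outer faces are 60 mm apart.
- trigger_point (a point): The same point on the outer face of the trigger, on the side of the jaws (55 mm free before the fixed jaw). Squeezed towards the grip it slides 15.6 mm (faces 44 mm apart) and springs back; spring 2 to 5 N. A full squeeze pulls the bar 10 to 15 mm (5 mm teeth): reopen fully (60 mm) between squeezes. A 20 N squeeze gives about 9 to 13 N at the pad, no crushing.
- bar (a joint): Travel (m) of the toothed bar with the moving jaw: 0 fully open, at most 0.066; grows as the trigger is pumped and the jaw nears the work. Starts between 0 and 0.022. Friction of about 3 N holds the free jaw in place, but there is no lock: once the pad presses, letting go lets the jaw spring back until the pad is nearly free.
- pad (a joint): How far (m) the round spring pad (32 mm across, on the moving jaw) is pushed into its jaw: 0 free, 0.009 bottomed; 1.4 N per mm, so 5 N at 0.0035 and 12 N when just bottomed. A steel pin comes out behind the jaw by the same amount. Over 40 N at the pad crushes the wood.
- half_near_mid (a point): Middle of the mating face of the foot half that rests against the fixed jaw. Each half is a loose pale wooden block, 23 mm along the clamp x 48 mm across x 42 mm tall, its foot on the bed 50 mm above the desk, with an upright groove 20 mm wide and 7.5 mm deep in the mating face; side rails keep it in line.
- half_far_mid (a point): Middle of the mating face of the other half, on the moving jaw's side. At the start there are 6 to 9 mm between the two faces; closed on the post about 1 mm remains.
- post_center (a point): Centre (half-way up) of the long pale wooden round post, 16 mm in diameter, 110 mm long, own z along it. It stands loosely in one of the two 18 mm holes of the plywood rest (60 x 130 x 50 mm, holes 40 mm deep, 64 mm apart along the rest's long side, so the post stands 60 mm out of the rest). Standing in the socket its centre is 105 mm above the desk.
- short_post_center (a point): Centre of the short round post, the same thickness, 75 mm long, standing in the other hole of the rest: leave it there.
- rest: The plywood rest, fixed; origin under its centre, own y along its long side (the row of the two holes).
- glue_stick: Glue stick 27 mm across, 92 mm tall, standing on the desk: leave it.
- tape_measure: Tape measure 33 x 80 x 61 mm: leave it.
- masking_tape: Roll of masking tape lying flat, 98 mm across, 25 mm high: leave it.
- mug: Mug 92 mm tall at the back of the desk: leave it.
There are look-alikes about, which are no part of the job. Leave any purple or turquoise look-alike of the part that bears half_near_mid alone.

How it is judged:
By the outcome, as a careful person would: the job done as asked, in the order asked, and still so for the second after the job is handed in, while the arm keeps its last pose, push and grip.
It also fails if it takes over 54 s, if anything falls off the work surface, if the arm or the gripper's body presses on something with over 40 N, if the wrist force passes 120 N, or if a joint passes its speed limit or range.

### The arm

A 7-joint arm with a two-finger parallel gripper is mounted at the origin on a cart in front of the work surface, level with it; the furniture and walls round the work are solid. World frame = base frame: x ahead of the robot, y to its left, z up, the work surface at z = 0. Lengths are in m, angles in rad, forces in N, time in s.
With the tool pointing down it reaches from about 0.425 to 0.95 m from the base axis. Payload 4.7 kg.
Tool frame: the origin (TCP) lies between the finger pads; the fingertips stand 25 mm ahead of it and the grasp point (between the pads) lies 6 mm ahead of it; z points along the fingers, y is the line along which they close (so a half turn about z gives the same grasp; the last joint's range is limited). The gripper opens to 85 mm and grips with 20 to 120 N. Pads are 22 mm wide; open, the fingers measure 114 mm over their backs; the gripper's body (76 mm by 85 mm) begins 54 mm behind the grasp point. The pads swing forward as they close: fully open they stand 13 mm farther back than shut.
Start: joints at [1.193, 0.469, -0.049, 1.532, 0.024, 1.141, -0.082], TCP at [0.231, -0.634, 0.236] pointing down, gripper open.
Joint ranges: [-2.59, 2.59], [-0.33, 1.99], [-1.39, 1.29], [0.1, 2.45], [-1.04, 4.18], [0.21, 1.99], [-2.66, 2.66]. Speed limits (rad/s): [2.57, 2.57, 3.14, 3.14, 3.14, 3.14, 3.14].

### API

Orientations are given as a 3x3 rotation matrix whose columns are the frame's x, y, z axes.
In Python, from rig import * gives the robot as it stands. Calls block until the motion is done:
- movep(position, orientation): joint-space move of the TCP to a pose.
- move_l(position, attitude=None, feed=0.15, until_force=None): straight line of the TCP; attitude=None keeps the orientation; feed is the mean speed in m/s. With until_force (N) it stops when the force on the tool has changed by that much, and returns True; else False.
- move_joints(angles): joint-space move.
- command_gripper(opening, newtons=None): finger opening in m; newtons is the grip in N (None keeps the last); returns when the fingers have stopped.
- sleep(seconds).
- inverse_kinematics(position, orientation): joint angles nearest the present ones, or None.
- sense(): the state.
- camera(name): name is "scene" or "top"; returns (picture, depth): 384x512x3 uint8, red, green, blue; 384x512 float32, m along the optical axis (not along the pixel's ray), 0 where there is no reading.
- camera_params(name): a dict with "K" (3x3 intrinsics, pixels), "position" and "rotation" of the camera in the world. Camera axes: x right, y down, z forward; pixel columns grow to the right and rows downward; lengths in m; the calibration is good to about 2 mm. A picture is of the moment at which its call begins. camera_params takes no time and is no camera call.
A pose or a line that the arm cannot do raises Unreachable and nothing moves.
- finish_job(): hands the job in; it is judged then, once.
The state is a dict: "time_s": time; "joint_pos": joint angles; "qd": joint speeds; "joint_efforts": joint torques, N m; "position": TCP position; "tcp_rot": TCP orientation; "wrist_force": force on the tool from outside, world axes, zero at the start; "ft_torque": the same for the moment, N m; "finger_gap": finger opening in m; "gripper_force": force on a finger pad.
Only numpy, scipy, OpenCV 4.12 (cv2) and the standard library are available. Lean on these libraries where they do the work, as an engineer would, in place of code of your own. Each camera call takes 0.05 s, during which the arm holds its last target. There are 200 camera calls.

## Working session

There is one attempt and no reset: what is moved stays moved. The work goes in short steps, each a Python script; the robot and the scene stay as the last script left them, time stands still between calls to the robot, and variables do not carry over. Pictures are saved under pics/ and viewed, at most 10 in all, crops included, and the job is handed in when it is done.

```bash
mkdir -p pics; ls
cat > h.py <<'E'
from rig import *
import numpy as np, cv2
def cloud(name):
    img,d=camera(name); p=camera_params(name); K=np.array(p["K"]); R=np.array(p["rotation"]); t=np.array(p["position"])
    v,u=np.mgrid[:384,:512]
    P=np.stack([(u-K[0,2])/K[0,0]*d,(v-K[1,2])/K[1,1]*d,d],-1)@R.T+t
    P[d==0]=np.nan
    return img,P
def save(n,img): cv2.imwrite(n,img[:,:,::-1])
E
python3 - <<'E'
from h import *
for n in("scene","top"):
    img,P=cloud(n); np.savez(f"{n}0.npz",img=img,P=P); 
    save(f"pics/{n}0.png",cv2.resize(img,(800,600)))
    p=camera_params(n);print(n,p["position"],np.round(p["rotation"],2).tolist(),p["K"][0][0])
E
```

```text
pics
scene [-0.08307072  0.53338326  0.84571084] [[-0.65, -0.5, 0.57], [-0.76, 0.43, -0.49], [-0.0, -0.75, -0.66]] 376.3814087752306
top [0.37462173 0.10701348 1.48701842] [[0.0, -0.99, 0.15], [-1.0, -0.02, -0.08], [0.08, -0.15, -0.99]] 427.6856189901371
```

View pics/scene0.png

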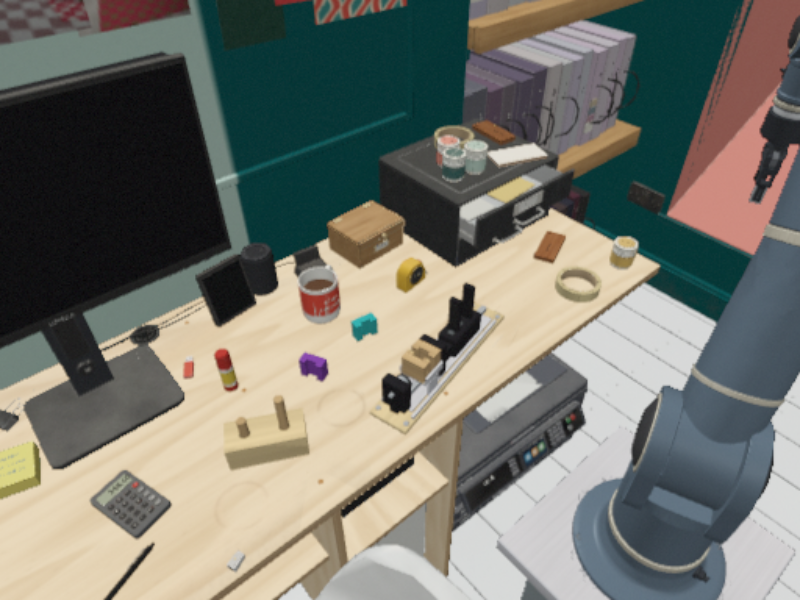

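View pics/top0.png

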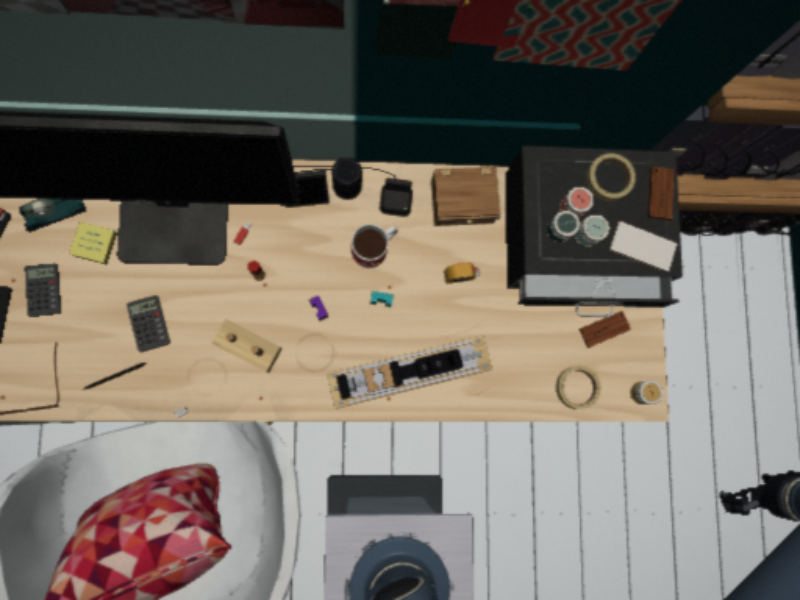

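The scene view shows the rest with the long post on the right (scene ~(282,412), top ~(258,352)). The clamp runs from top ~(485,355) at the grip end to ~(335,390) at the moving jaw. Next I measure the points by height.

```bash
cat > meas.py <<'E'
from h import *
def stats(P,img,box,z0,z1):
    v0,v1,u0,u1=box; Q=P[v0:v1,u0:u1].reshape(-1,3); return Q[(Q[:,2]>z0)&(Q[:,2]<z1)]
E
python3 - <<'E'
from meas import *
from scipy import ndimage
D={n:np.load(n+"0.npz") for n in("scene","top")}
for n in D:
    P=D[n]["P"]
    for nm,z0,z1 in(("z130-145",.128,.146),("z112-127",.112,.127),("z85-100",.082,.1)):
        m=(P[...,2]>z0)&(P[...,2]<z1)&(P[...,0]<.68)&(P[...,0]>.3)&(abs(P[...,1])<.5)
        L,k=ndimage.label(m,np.ones((3,3)))
        for i in range(1,k+1):
            Q=P[L==i]
            if len(Q)>=4: print(n,nm,len(Q),Q.mean(0).round(4),Q.min(0).round(3),Q.max(0).round(3),np.argwhere(L==i).mean(0).round())
# board rectangle from top
P=D["top"]["P"]
for n in D:
    P=D[n]["P"];Q=P[(P[...,2]<.2)&(P[...,2]>.03)&(P[...,0]<.6)&(P[...,0]>.3)&(P[...,1]>-.3)&(P[...,1]<.3)]
    print(n,len(Q),np.histogram(Q[:,2],np.arange(.03,.15,.01)))
for n,b in(("scene",(170,285,230,335)),("top",(205,265,205,320))):
    v0,v1,u0,u1=b; c=D[n]["img"][v0:v1,u0:u1]; s=min(800/c.shape[1],600/c.shape[0]);save(f"pics/c_{n}.png",cv2.resize(c,None,fx=s,fy=s,interpolation=2)[:600,:800]);print(s)
E
```

```text
scene z130-145 277 [ 0.6099 -0.335   0.1366] [ 0.593 -0.498  0.128] [ 0.68  -0.24   0.146] [136. 320.]
scene z130-145 37 [ 0.4769 -0.1005  0.1349] [ 0.467 -0.109  0.129] [ 0.49  -0.095  0.141] [184. 300.]
scene z130-145 39 [ 0.4654 -0.0541  0.1345] [ 0.455 -0.065  0.128] [ 0.478 -0.048  0.139] [193. 291.]
scene z112-127 216 [ 0.6102 -0.3316  0.1196] [ 0.594 -0.499  0.112] [ 0.678 -0.241  0.127] [140. 319.]
scene z112-127 33 [ 0.4749 -0.0995  0.1199] [ 0.467 -0.109  0.112] [ 0.486 -0.095  0.127] [188. 299.]
scene z112-127 31 [ 0.4645 -0.0516  0.12  ] [ 0.455 -0.059  0.112] [ 0.478 -0.047  0.126] [197. 290.]
scene z112-127 36 [0.4926 0.3047 0.1184] [0.487 0.296 0.113] [0.501 0.312 0.122] [256. 178.]
scene z85-100 20 [ 0.6737 -0.467   0.0974] [ 0.668 -0.494  0.087] [ 0.68  -0.438  0.1  ] [125. 330.]
scene z85-100 15 [ 0.5981 -0.4816  0.0948] [ 0.597 -0.499  0.089] [ 0.6   -0.462  0.1  ] [132. 349.]
scene z85-100 51 [ 0.6747 -0.3488  0.0931] [ 0.666 -0.414  0.086] [ 0.68  -0.305  0.099] [137. 308.]
scene z85-100 35 [ 0.5982 -0.4219  0.0938] [ 0.596 -0.457  0.087] [ 0.601 -0.383  0.1  ] [
[... 2657 characters left out ...]
  0.089 ] [ 0.476 -0.096  0.082] [ 0.485 -0.094  0.096] [230. 287.]
top z85-100 188 [0.4475 0.0276 0.0902] [0.419 0.004 0.083] [0.475 0.054 0.099] [239. 250.]
top z85-100 91 [0.4364 0.0704 0.0919] [0.413 0.053 0.084] [0.462 0.083 0.099] [243. 237.]
top z85-100 95 [0.4223 0.1274 0.0875] [0.396 0.114 0.083] [0.445 0.141 0.094] [247. 219.]
scene 2256 (array([168, 334, 335, 246, 200, 376, 251,  60,  72,  70,  87]), array([0.03, 0.04, 0.05, 0.06, 0.07, 0.08, 0.09, 0.1 , 0.11, 0.12, 0.13,
       0.14]))
top 1335 (array([ 67, 221, 328, 127,  50, 224, 190,  15,  17,  11,  64]), array([0.03, 0.04, 0.05, 0.06, 0.07, 0.08, 0.09, 0.1 , 0.11, 0.12, 0.13,
       0.14]))
5.217391304347826
6.956521739130435
```

View pics/c_top.png

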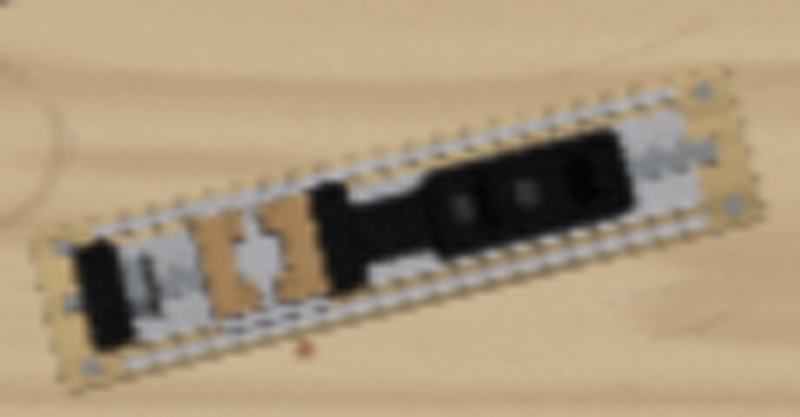

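View pics/c_scene.png

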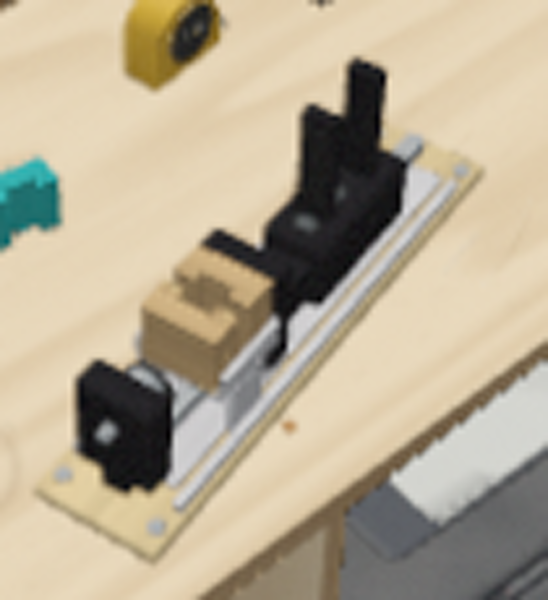

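Both crops are clear. Top-crop: the socket hole is at ~(260,262), the far half at ~(228,265), the near half at ~(292,245) and the moving jaw at ~(103,295). Scene-crop: the handles stand upright and the socket is open. Measured heights (138 mm handles, about 120 mm post top, 92 mm halves) agree with the given sizes. Next I move to the post.

```bash
cat >> h.py <<'E'
def down(y):
    y=np.array([y[0],y[1],0.]);y/=np.linalg.norm(y);z=np.array([0,0,-1.]);return np.column_stack([np.cross(y,z),y,z])
C=np.array([-.2445,.9696]);N=np.array([.9696,.2445])
E
python3 - <<'E'
from h import *
def pick(p,y):
    o=[]
    for s in(1,-1):
        q=inverse_kinematics(p,down(s*np.array(y)));o.append((s,None if q is None else np.round(q,2)))
    return o
post=[.4948,.306]
for nm,p,y in(("post",[*post,.25],(.878,-.479)),("postlow",[*post,.101],(.878,-.479)),("sockN",[.441,.054,.24],N),("sockC",[.441,.054,.24],C),("sockClow",[.441,.054,.14],C),("sockNlow",[.441,.054,.14],N),("grip",[.474,-.0766,.124],C)):print(nm,pick(p,y))
D=np.load("top0.npz");P=D["P"];p=camera_params("top");K=p["K"];R=p["rotation"];t=p["position"]
def ray(u,v,z):
    d=R@np.linalg.inv(K)@[u,v,1];return (t+d*(z-t[2])/d[2]).round(4)
print("board ctr",ray(262.1,237.6,.012),"socket",ray(242.4,242.7,.092))
m0=np.array([.474,-.0766])
for n in("scene","top"):
    D=np.load(n+"0.npz");P=D["P"];I=D["img"].astype(int);q=P[...,:2]-m0;s=q@C;l=q@N
    for a,b in((-.024,-.012),(.012,.024),(-.008,.008)):
        m=(P[...,2]>.08)&(P[...,2]<.1)&(s>.09)&(s<.19)&(l>a)&(l<b)&(I[...,0]>I[...,2]+25)
        h=np.histogram(s[m],np.arange(.1,.18,.003));print(n,a,h[0])
    m=(P[...,2]>.086)&(P[...,2]<.1)&(s>.1)&(s<.175)&(I[...,0]>I[...,2]+25);print("lat range",np.percentile(l[m],[1,50,99]).round(4),"s",np.percentile(s[m],[1,99]).round(4),"z",np.median(P[...,2][m]))
    m=(P[...,2]>.04)&(P[...,2]<.07)&(P[...,0]>.45)&(P[...,0]<.58)&(P[...,1]>.24)&(P[...,1]<.42);print("rest z",np.median(P[...,2][m]))
E
```

```text
post [(1, array([ 0.03,  0.44, -0.88,  1.71,  0.36,  1.17, -1.45])), (-1, array([ 0.19,  0.56, -1.17,  1.7 ,  0.55,  1.25,  1.53]))]
postlow [(1, array([-0.06,  0.6 , -0.78,  1.85,  0.52,  0.91, -1.58])), (-1, array([ 0.17,  0.8 , -1.18,  1.84,  0.84,  1.1 ,  1.31]))]
sockN [(1, array([ 0.63,  0.18, -0.93,  2.01,  0.17,  1.03, -0.13])), (-1, None)]
sockC [(1, array([ 0.72,  0.21, -1.04,  2.  ,  0.21,  1.04,  1.4 ])), (-1, array([ 0.49,  0.15, -0.77,  2.01,  0.12,  1.02, -1.66]))]
sockClow [(1, array([ 0.73,  0.46, -1.17,  2.12,  0.55,  0.91,  1.06])), (-1, array([ 0.38,  0.29, -0.69,  2.13,  0.26,  0.8 , -1.8 ]))]
sockNlow [(1, array([ 0.57,  0.36, -0.93,  2.12,  0.38,  0.84, -0.35])), (-1, array([-1.12,  0.38,  1.13,  2.2 , -0.48,  0.83, -2.58]))]
grip [(1, array([ 0.78,  0.43, -0.87,  2.06,  0.44,  0.84,  1.47])), (-1, array([ 0.41,  0.32, -0.4 ,  2.08,  0.18,  0.77, -1.43]))]
board ctr [ 0.4579 -0.019   0.012 ] socket [0.4364 0.052  0.092 ]
scene -0.024 [ 3  0  4  3  2  6  3  2  7  8  1  2  3  3  5  3  4  3  3 12  3  0  0  0
  0  0]
scene 0.012 [2 1 2 2 3 2 2 5 5 6 0 1 2 2 2 4 3 1 7 6 2 0 0 0 0 0]
scene -0.008 [ 2  5  1  6  6  4 12  4  0  0  0  0  0  0  1  4  6  5  4 12  4  0  0  0
  0  0]
lat range [-0.0257 -0.0029  0.2966] s [0.101  0.1609] z 0.09083305931845387
rest z 0.04929627098759243
top -0.024 [0 2 3 3 3 4 3 3 3 3 0 0 0 3 4 4 4 2 4 4 2 0 0 0 0 0]
top 0.012 [0 1 2 4 3 4 4 3 2 5 0 0 0 4 4 3 3 3 4 4 1 0 0 0 0 0]
top -0.008 [0 2 5 4 5 4 5 3 0 0 0 0 0 0 0 2 4 5 5 5 2 0 0 0 0 0]
lat range [-0.0236  0.0025  0.4523] s [0.1052 0.1612] z 0.09173703483820406
rest z 0.0495883570936726
```

Run:
```python
from h import *
R=down((.878,-.479)); p=[.4948,.306]
command_gripper(.05,40)
movep([.40,-.25,.35],R); print(sense()["time_s"])
movep([*p,.24],R)
move_l([*p,.101],feed=.12,until_force=8)
s=sense();print(s["time_s"],s["position"])
command_gripper(0.0,40);s=sense();print(s["time_s"],s["finger_gap"],s["gripper_force"],s["wrist_force"])
move_l([*p,.27],feed=.15)
movep([.441,.054,.27],down(-C))
s=sense();print(s["time_s"],s["finger_gap"],s["position"])
for n in("scene","top"):
    img,P=cloud(n); np.savez(f"{n}1.npz",img=img,P=P)
c=np.load("scene1.npz")["img"][110:290,210:360];save("pics/s1.png",cv2.resize(c,None,fx=3.3,fy=3.3,interpolation=2))
```

```text
2.1417
5.5167 [0.49519913 0.30650009 0.10183589]
5.925 0.01424887452052642 39.00864064693451 [0.91265159 0.12446187 2.35898221]
8.2083 0.014556170421635107 [0.44137957 0.05514894 0.27025942]
```

View pics/s1.png

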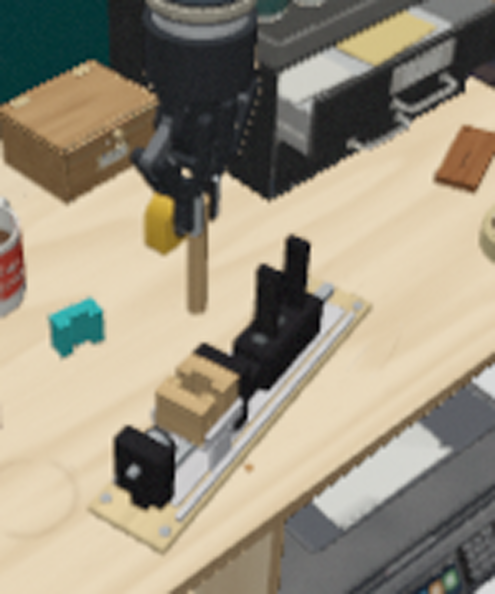

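The post is held upright above the clamp, with its lower end at crop ~(198,308) and the socket at ~(200,383). I now compare post and socket within the same camera frame.

Run:
```python
from h import *
m0=np.array([.474,-.0766])
for n in("scene","top"):
    D=np.load(n+("1" if n=="scene" else "0")+".npz");P=D["P"];I=D["img"].astype(int);q=P[...,:2]-m0;s=q@C;l=q@N
    wood=(I[...,0]>I[...,2]+25)
    m=(P[...,2]>.0875)&(P[...,2]<.098)&(s>.1)&(s<.17)&(abs(l)<.035)&wood
    print(n,m.sum(),"halves lat mean",l[m].mean().round(4),"rng",np.sort(l[m])[[1,-2]].round(4),"s rng",np.sort(s[m])[[1,-2]].round(4))
D=np.load("scene1.npz");P=D["P"];cam=np.array(camera_params("scene")["position"])
d=P[...,:2]-[.4414,.0551]
Q0=P[(np.hypot(d[...,0],d[...,1])<.022)&(P[...,2]>.17)&(P[...,2]<.26)]
print("bottom z",np.sort(Q0[:,2])[[0,1,2]])
for a,b in((.178,.198),(.198,.218),(.218,.235)):
    Q=Q0[(Q0[:,2]>a)&(Q0[:,2]<b)]; c=Q[:,:2].mean(0);u=c-cam[:2];u/=np.linalg.norm(u);c=c+u*.008*np.pi/4
    print(len(Q),"axis",c.round(4),"s,l",((c-m0)@C).round(4),((c-m0)@N).round(4))
t=np.array([.4414,.0551]);print("tcp s,l",(t-m0)@C,(t-m0)@N)
```

```text
scene 227 halves lat mean -0.0028 rng [-0.0265  0.0218] s rng [0.1005 0.1608]
top 166 halves lat mean 0.0004 rng [-0.0237  0.0231] s rng [0.1054 0.1613]
bottom z [0.17787559 0.17833821 0.1799656 ]
40 axis [0.4402 0.0525] s,l 0.1334 -0.0012
39 axis [0.4403 0.0536] s,l 0.1345 -0.0009
34 axis [0.44   0.0534] s,l 0.1343 -0.0012
tcp s,l 0.13566702 0.0005916900000000385
```

Run:
```python
from h import *
p=np.array([.4414,.0551])-.001*N-.0005*C
move_l([*p,.20],feed=.15)
hit=move_l([*p,.144],feed=.04,until_force=5)
s=sense();print(hit,s["time_s"],s["position"],s["wrist_force"])
img,P=cloud("scene");c=img[130:270,210:350];save("pics/s2.png",cv2.resize(c,None,fx=4,fy=4,interpolation=2))
```

```text
False 10.475 [0.44072752 0.05438816 0.14420883] [-0.26714029 -0.0915644  -0.53076351]
```

View pics/s2.png

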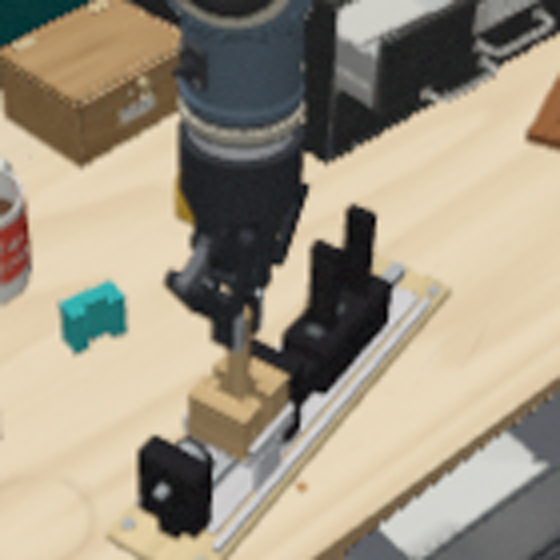

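The post stands in the socket at crop ~(238,385), with no contact force. Next I release it and go to the handles for the first squeeze.

Run:
```python
from h import *
command_gripper(.045)
p=sense()["position"]; move_l([p[0],p[1],.25],feed=.2)
g=np.array([.474,-.0766])-.004*C
command_gripper(.085)
movep([*g,.23],down(-C)); hit=move_l([*g,.122],feed=.12,until_force=8)
s=sense();print(hit,s["time_s"],s["position"],s["wrist_force"])
img,P=cloud("scene");np.savez("s3.npz",img=img,P=P)
command_gripper(.042,20)
s=sense();print(s["time_s"],s["finger_gap"],s["gripper_force"],s["wrist_force"])
img2,P=cloud("scene")
a=[cv2.resize(i[150:275,225:325],None,fx=4,fy=4,interpolation=2) for i in(img,img2)]
save("pics/s3.png",np.hstack(a))
```

```text
False 13.75 [ 0.47560249 -0.08029621  0.12266644] [0.87194207 0.72830481 0.1790435 ]
14.2583 0.043658848647008315 20.142027139663696 [-1.87681371 -1.37034717 11.60655381]
```

View pics/s3.png

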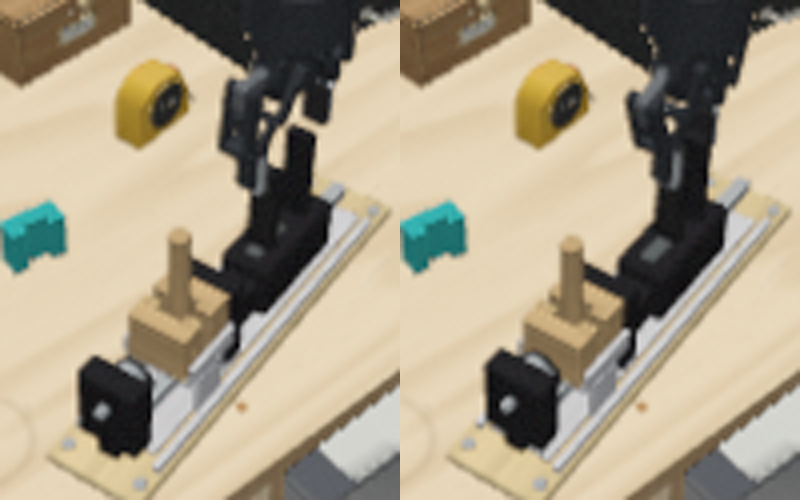

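The post stands freely in the socket, and the first full squeeze (43.7 mm) moved the jaw inward to the pad at crop ~(535,365). I keep pumping and stop once the squeeze stalls before its end stop.

Run:
```python
from h import *
ims=[]
for i in range(4):
    command_gripper(.075); sleep(.3)
    command_gripper(.042,20); sleep(.2)
    s=sense();print(round(s["time_s"],2),s["finger_gap"],s["gripper_force"],s["wrist_force"].round(1),s["position"].round(4))
    img,P=cloud("scene");np.savez(f"p{i}.npz",img=img,P=P);ims.append(cv2.resize(img[185:275,225:295],None,fx=5.5,fy=5.5,interpolation=2))
    if s["finger_gap"]>.0455: break
save("pics/s4.png",np.hstack(ims[-2:]))
```

```text
15.6 0.0437992710902907 20.109006464481354 [-2.1 -0.7  9.3] [ 0.4759 -0.0808  0.1232]
16.94 0.04346074734036161 21.14023894071579 [-2.3 -1.2 11. ] [ 0.4759 -0.0809  0.1233]
18.37 0.04331169728543092 22.03237473964691 [-3.2 -1.8 15.5] [ 0.4757 -0.081   0.1237]
19.79 0.04331816206871879 21.986417770385742 [-4.8 -0.9 13.4] [ 0.4757 -0.081   0.1236]
```

View pics/s4.png

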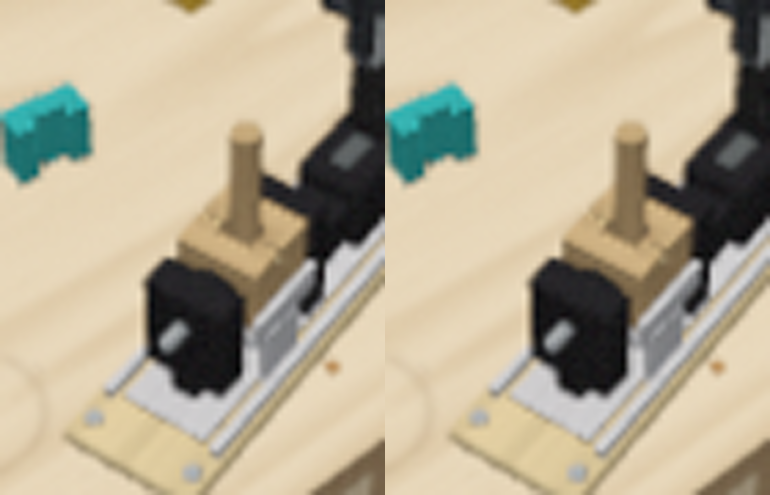

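The halves are closed on the post and the steel pin stands out behind the jaw at crop ~(555,338). I check the pad travel from the depth data.

Run:
```python
from h import *
m0=np.array([.474,-.0766])
for f in("scene0","s3","p0","p1","p2","p3"):
    D=np.load(f+".npz");P=D["P"];I=D["img"].astype(int);q=P[...,:2]-m0;s=q@C;l=q@N
    reg=(abs(l)<.03)&(s>.12)&(s<.26)&(P[...,2]>.045)&(P[...,2]<.095)
    dark=reg&(I.sum(-1)<120)
    back=dark&(abs(l)>.009)&(P[...,2]>.055)&(P[...,2]<.085)&(s>.15)
    b=np.percentile(s[back],[50,80,95]) if back.any() else 0
    pin=reg&(abs(l+.002)<.009)&(P[...,2]>.055)&(P[...,2]<.09)&(I.min(-1)>70)&(abs(I[...,0]-I[...,2])<30)&(s>b[0]-.004)
    print(f,"jaw back",np.round(b,4),"pin n",pin.sum(),np.sort(s[pin])[-4:].round(4),"protr mm",((np.sort(s[pin])[-3:]-b[1])*1e3).round(1))
```

```text
scene0 jaw back [0.2168 0.2184 0.2195] pin n 13 [0.2267 0.2269 0.2271 0.2274] protr mm [8.5 8.7 9. ]
s3 jaw back [0.2172 0.2187 0.2196] pin n 13 [0.2258 0.2258 0.2259 0.2269] protr mm [7.2 7.2 8.2]
p0 jaw back [0.2006 0.2016 0.2024] pin n 15 [0.2077 0.2089 0.2097 0.2102] protr mm [7.3 8.1 8.7]
p1 jaw back [0.1908 0.1918 0.193 ] pin n 14 [0.1987 0.2    0.2021 0.2029] protr mm [ 8.2 10.3 11.1]
p2 jaw back [0.1865 0.1875 0.1888] pin n 19 [0.1997 0.2005 0.2005 0.2009] protr mm [13.  13.1 13.4]
p3 jaw back [0.1867 0.1879 0.1887] pin n 19 [0.1997 0.1998 0.2024 0.2024] protr mm [11.9 14.5 14.5]
```

```bash
cat > pin.py <<'E'
from h import *
m0=np.array([.474,-.0766])
def prot(k=5):
    B=[];T=[]
    for _ in range(k):
        I,P=cloud("scene");I=I.astype(int);q=P[...,:2]-m0;s=q@C;l=q@N
        reg=(abs(l)<.03)&(s>.15)&(s<.26)&(P[...,2]>.055)&(P[...,2]<.085)
        b=np.percentile(s[reg&(I.sum(-1)<120)&(abs(l)>.009)],[50,80])
        p=reg&(abs(l+.002)<.009)&(I.min(-1)>70)&(abs(I[...,0]-I[...,2])<30)&(s>b[0]-.004)
        B.append(b[1]);T.append(np.sort(s[p])[-3:].mean())
    return np.round(1e3*np.array([np.mean(B),np.mean(T),np.mean(T)-np.mean(B)]),1)
def st():
    s=sense();print(round(s["time_s"],2),s["finger_gap"].round(5),s["gripper_force"].round(1),s["wrist_force"].round(1))
E
python3 - <<'E'
from pin import *
st();print(prot())
command_gripper(.042,26);st();print(prot())
command_gripper(.075);sleep(.4);st();print("open",prot())
command_gripper(.042,26);sleep(.3);st();print(prot())
E
```

```text
Traceback (most recent call last):
  File "pin.py", line 13, in st
    s=sense();print(round(s["time_s"],2),s["finger_gap"].round(5),s["gripper_force"].round(1),s["wrist_force"].round(1))
                                         ^^^^^^^^^^^^^^^^^^^^^
AttributeError: 'float' object has no attribute 'round'
```

```bash
sed -i 's/s\["finger_gap"\].round(5)/round(s["finger_gap"],5)/;s/s\["gripper_force"\].round(1)/round(s["gripper_force"],1)/' pin.py
python3 - <<'E'
from pin import *
st();print(prot())
command_gripper(.042,26);st();print(prot())
command_gripper(.075);sleep(.4);st();print("open",prot())
command_gripper(.042,26);sleep(.3);st();print(prot())
E
```

```text
19.84 0.04338 22.1 [-4.4 -1.6 14. ]
[187.7 201.7  14. ]
20.31 0.04326 24.6 [-4.6 -1.2 14.7]
[187.7 201.8  14.1]
21.38 0.07486 0.0 [ 0.6 -0.4  0.2]
open [185.4 193.5   8.1]
22.35 0.04358 26.7 [-4.6 -1.2 14.9]
[192.1 202.    9.9]
```

Run:
```python
from pin import *
for i in range(3):
    command_gripper(.078);sleep(.6);st();print("open",prot(3))
    command_gripper(.042,22);sleep(.3);st();r=prot();print(r)
    if r[2]>13: break
I,_=cloud("scene");save("pics/s5.png",cv2.resize(I[150:275,225:325],None,fx=4.8,fy=4.8,interpolation=2))
```

```text
23.63 0.07772 0.0 [-0.5 -0.4 -0.5]
open [184.3 192.8   8.5]
24.54 0.0434 22.4 [-3.8 -1.3 14.9]
[187.6 201.4  13.8]
```

View pics/s5.png

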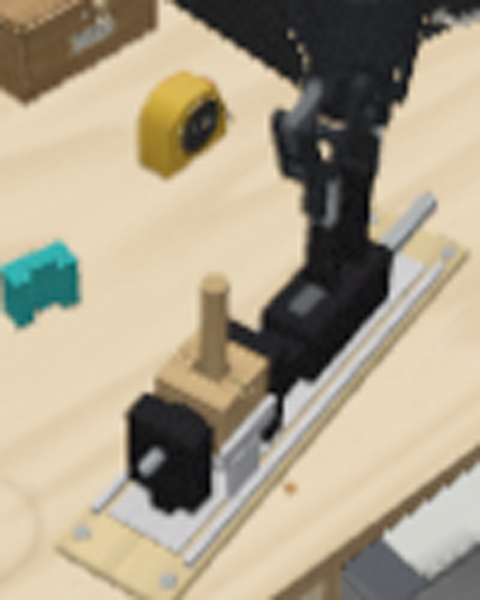

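The halves are closed on the upright post at crop ~(213,345), and the pin stands about 5.5 mm farther out than when the pad is free, so the pad is past half-way. The trigger is held at 22 N, so I hand in.

Run:
```python
from pin import *
st(); print(finish_job())
```

```text
24.84 0.04345 22.4 [-3.6 -2.4 15.3]
the job is handed in; nothing more can be done
None
```

I handed the job in at 24.8 s: the long post stands in the socket with the halves closed on it, and the trigger is held squeezed at about 22 N with the pad pressed in about 5.5 mm of 9 (estimated from depth images of the pin).

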